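# Find and mark the loose clamp lever on the stake block

## Robot

A 6-joint arm with a two-finger parallel gripper is mounted at the origin on the work surface. World frame = base frame: x ahead of the robot, y to its left, z up, the work surface at z = 0. Lengths are in mm, angles in rad, forces in N, time in s.
With the tool pointing down it reaches from about 275 to 750 mm from the base axis. Payload 10.2 kg.
Tool frame: the origin (TCP) lies between the finger pads; the fingertips stand 17 mm ahead of it and the grasp point (between the pads) lies 2 mm behind it; z points along the fingers, y is the line along which they close (so a half turn about z gives the same grasp; the last joint's range is limited). The gripper opens to 85 mm and grips with 20 to 120 N. Pads are 22 mm wide; open, the fingers measure 114 mm over their backs; the gripper's body (76 mm by 85 mm) begins 54 mm behind the grasp point. The pads swing forward as they close: fully open they stand 13 mm farther back than shut.
Start: joints at [1.014, 0.313, 1.498, -0, 1.331, -0.223], TCP at [172.022, 496.024, 248.294] pointing down, gripper open.
Joint ranges: [-2.94, 2.94], [-0.97, 2.17], [0.19, 2.56], [-1.23, 4.37], [0.02, 3.11], [-2.88, 2.88]. Speed limits (rad/s): [2.39, 2.39, 3.01, 3.14, 3.14, 3.14].

## Interface

Orientations are given as a unit quaternion [w, x, y, z].
In Python, from rig import * gives the robot as it stands.
- The arm moves only by the tool step_arm, never from a script. Its argument "commands" is text: rows parted by semicolons, each of 7 numbers parted by spaces: the opening, from 0 (shut) to 1 (fully open), then the shift along the tool's x, y, z in cm, then the turn, a rotation vector about the tool's x, y, z in rad. In form: hand x y z rx ry rz; .... A call has 1 to 20 rows; each row is the pose to reach, as a shift and turn from the pose commanded when the call began, along the tool's axes at that moment; what a row does not reach only later rows make up. A row lasts 1/12 s, in which the tool goes at most 41.7 mm and 7.16 degrees, less where a joint would pass 70% of its speed; a pose out of reach is approached as far as the arm can. A call with a gripper value outside its range is refused whole. The fingers move at their own pace and stop on an object; "newtons" is the grip in N (left out, the last holds). Time passes only in rows, so rows that repeat a pose let the fingers close. It gives the time, the measured TCP pose, the force, the opening and the grip force at its end, in the units of the state.
- sense(): the state, without advancing time (a new reading comes with each control period).
- capture(name): name is "scene" or "top" or "wrist"; returns the picture (420x560x3 uint8, red, green, blue); there is no depth.
- camera_model(name): a dict with "mtx" (3x3 intrinsics, pixels), "eye" and "rotation" of the camera in the world. Camera axes: x right, y down, z forward; pixel columns grow to the right and rows downward; lengths in mm; the calibration is good to about 2 mm. A picture is of the moment at which its call begins: read the wrist's pose just before it. camera_model takes no time and is no camera call; for the wrist camera it gives the pose at the moment of the call.
- finish_job(): hands the job in; it is judged then, once.
Trained networks look in the newest picture that a camera, given by its name, has taken for a name from the list of things; names that differ only in an ending like _2 or _b are one class to them, and where a whole thing is asked for, a point or a joint stands for the part that bears it (a point fixed in the world has none). Each returns a list of dicts, best first, with "score" (0 to 1); they miss things now and then, are a little off and sometimes report something else, mostly with a low value. They report only what shows in the picture. A call takes as long as a camera call.
- search_frame(camera, label): "rect" ([centre column, centre row, width, height] in pixels, round what is visible of it).
- trace(camera, label): "mask" (420x560 bool, what is visible of it) and "rect" ([centre column, centre row, width, height] in pixels, round what is visible of it).
- spot_point(camera, label): "xy" ([column, row] in pixels: a listed point, or the origin of a listed thing).
The state is a dict: "time_s": time; "joints": joint angles; "dq": joint speeds; "tau": joint torques, N m; "eef_pos": TCP position; "ee_rot": TCP orientation; "force": force on the tool from outside, world axes, zero at the start; "wrist_torque": the same for the moment, N m; "grip_width": opening from 0.0 (shut) to 1.0 (fully open); "grip_force": force on a finger pad.
Only numpy, scipy, OpenCV 4.12 (cv2) and the standard library are available. Lean on these libraries where they do the work, as an engineer would, in place of code of your own. Each camera call takes 0.05 s, during which the arm holds its last target. There are 200 camera calls.

## Task

One of the three clamp levers on the stake block has worked loose: try them with shut fingers (push, do not grip), pressing the end of a lever sideways in the clockwise (tightening) direction with about 10 N and never more than 25 N on the block or its levers; a sound one holds, and the loose one you push on by some 35 degrees, so that it stands out of line. Then stand the wooden marker peg, fully home, in the round hole straight behind the loose lever, let go of it, and leave the other things on the bench alone.

Things in the scene. Friction and masses are not known exactly. Their poses are not given: they have to be found in the camera images.
- block: wooden stake block fixed to the bench, 175 mm (its x: 85 mm before to 90 mm behind the origin) by 380 mm (its y), 46 mm high; origin on the bench under the middle lever's pivot, x away from the robot, y left, z up. It carries three clamp levers of identical look, pivots 110 mm apart along its y, and a round hole behind each pivot. Exactly one lever is loose.
- peg: the only loose wooden marker peg, upright in a small stand: stem 12 mm across, 60 mm long in all, its top 14 mm a round head 24 mm across; origin at the centre of its foot, z up the stem. It stands 22 mm deep in the stand, so 38 mm stick out.
- stand: fixed dark wooden stand of the peg, 60 x 60 x 35 mm, origin under its centre, hole 14 mm across and 22 mm deep in the middle of its top
- lever_a (a joint): angle of the left (+y) clamp lever: 0 as found, pointing to the near side (block's -x); grows clockwise seen from above (tip goes to the block's +y); stop at 0.90 rad. A sound lever gives at most 0.1 rad under 15 N at its tip; a loose one slips at 3 to 6 N there, drags evenly all the way and stays where left.
- lever_a_tip (a point): left (+y) lever's end grip, an upright black cylinder 16 mm across, 12 to 46 mm above the block's top, turning with the lever 62 mm from the pivot; the point is on its axis 29 mm above the block's top. The arm is 10 mm wide, 22 to 34 mm above the top; the pivot boss is 28 mm across, 43 mm high. 80 mm of clear space at the grip's -y side.
- hole_a (a point): centre of the mouth of the marker hole that belongs to the left (+y) lever, 60 mm behind its pivot (block's +x) in the block's top: 14 mm across, 25 mm deep, z up. The peg, home in it, stands on its floor with 35 mm sticking out.
- lever_b (a joint): angle of the middle clamp lever: 0 as found, pointing to the near side (block's -x); grows clockwise seen from above (tip goes to the block's +y); stop at 0.90 rad. A sound lever gives at most 0.1 rad under 15 N at its tip; a loose one slips at 3 to 6 N there, drags evenly all the way and stays where left.
- lever_b_tip (a point): middle lever's end grip, an upright black cylinder 16 mm across, 12 to 46 mm above the block's top, turning with the lever 62 mm from the pivot; the point is on its axis 29 mm above the block's top. The arm is 10 mm wide, 22 to 34 mm above the top; the pivot boss is 28 mm across, 43 mm high. 80 mm of clear space at the grip's -y side.
- hole_b (a point): centre of the mouth of the marker hole that belongs to the middle lever, 60 mm behind its pivot (block's +x) in the block's top: 14 mm across, 25 mm deep, z up. The peg, home in it, stands on its floor with 35 mm sticking out.
- lever_c (a joint): angle of the right (-y) clamp lever: 0 as found, pointing to the near side (block's -x); grows clockwise seen from above (tip goes to the block's +y); stop at 0.90 rad. A sound lever gives at most 0.1 rad under 15 N at its tip; a loose one slips at 3 to 6 N there, drags evenly all the way and stays where left.
- lever_c_tip (a point): right (-y) lever's end grip, an upright black cylinder 16 mm across, 12 to 46 mm above the block's top, turning with the lever 62 mm from the pivot; the point is on its axis 29 mm above the block's top. The arm is 10 mm wide, 22 to 34 mm above the top; the pivot boss is 28 mm across, 43 mm high. 80 mm of clear space at the grip's -y side.
- hole_c (a point): centre of the mouth of the marker hole that belongs to the right (-y) lever, 60 mm behind its pivot (block's +x) in the block's top: 14 mm across, 25 mm deep, z up. The peg, home in it, stands on its floor with 35 mm sticking out.
- jar: bystander: glass jar, 60 mm across, 60 mm high, origin under its centre
- glue: bystander: white glue bottle, 44 mm across, 100 mm high, origin under its centre
- hammer: bystander: hammer lying on the bench
- brush: bystander: hand brush lying on the bench

How it is judged (in metres and radians):
On the way, in this order (a step that is already met when the one before it is completed fails the run):
1. the loose lever has been found and pushed on clockwise (beyond 0.45 rad) (value of joint any of lever_a, lever_b, lever_c above 0.45 rad), for 0.2 s.
2. the marker peg is home in the hole behind that lever (((value of joint lever_a above 0.45 rad and horizontal distance between peg and hole_a below 0.006 m and z of peg in the frame of hole_a below -0.02 m and angle between peg's own z axis and vertical below 0.2 rad) or (value of joint lever_b above 0.45 rad and horizontal distance between peg and hole_b below 0.006 m and z of peg in the frame of hole_b below -0.02 m and angle between peg's own z axis and vertical below 0.2 rad) or (value of joint lever_c above 0.45 rad and horizontal distance between peg and hole_c below 0.006 m and z of peg in the frame of hole_c below -0.02 m and angle between peg's own z axis and vertical below 0.2 rad))), for 0.2 s.
At the end, for the whole second after the job is handed in: The loose lever stands turned clockwise by more than 0.45 rad, and the marker peg stands released and at rest in the hole behind that same lever, at least 20 mm deep, within 6 mm of the hole's axis and 0.2 rad of upright (((value of joint lever_a above 0.45 rad and horizontal distance between peg and hole_a below 0.006 m and z of peg in the frame of hole_a below -0.02 m and angle between peg's own z axis and vertical below 0.2 rad) or (value of joint lever_b above 0.45 rad and horizontal distance between peg and hole_b below 0.006 m and z of peg in the frame of hole_b below -0.02 m and angle between peg's own z axis and vertical below 0.2 rad) or (value of joint lever_c above 0.45 rad and horizontal distance between peg and hole_c below 0.006 m and z of peg in the frame of hole_c below -0.02 m and angle between peg's own z axis and vertical below 0.2 rad)) and linear speed of peg below 0.02 m/s and contact force between the fingers and peg below 0.05 N); the robot touches nothing.
It fails at once if the robot pressed on the block or one of its levers with more than 25 N (contact force between the arm and block above 25 N).
It fails at once if the fingers pressed on the block or one of its levers with more than 25 N (contact force between the fingers and block above 25 N).
It fails at once if a bystander was shifted by more than 30 mm (distance of any of jar, glue, hammer, brush from where it was at the start of the episode above 0.03 m).
It also fails if it takes over 67 s, if anything falls off the work surface, if the arm or the gripper's body presses on something with over 40 N, if the wrist force passes 120 N, or if a joint passes its speed limit or range.

## Working session

There is one attempt and no reset: what is moved stays moved. The work goes in short steps, Python scripts to look and compute and a tool call to move; the robot and the scene stay as the last step left them, time stands still between calls to the robot, and variables do not carry over. Pictures are saved under pics/ and viewed, at most 10 in all, crops included, and the job is handed in when it is done.

Besides the shell and the picture viewer there is one more tool, called after ">>>" by a JSON object that holds its "fn" and its "kwargs", one argument or row to a line. step_arm: Moves the arm, as the interface text tells. Its arguments: {"type":"object","properties":{"commands":{"type":"string"},"newtons":{"type":"number"}},"required":["commands"]}

```bash
mkdir -p pics; cat > h.py <<'E'
from rig import *
import numpy as np, cv2
from scipy.spatial.transform import Rotation as R
def ray(cam,px):
    m=camera_model(cam); K=np.array(m["mtx"]); Rm=np.array(m["rotation"])
    d=Rm@np.linalg.inv(K)@np.array([px[0],px[1],1.0]); return np.array(m["eye"],float),d
def atz(cam,px,z):
    e,d=ray(cam,px); return e+d*(z-e[2])/d[2]
def proj(cam,p):
    m=camera_model(cam); q=np.array(m["mtx"])@(np.array(m["rotation"]).T@(np.array(p,float)-m["eye"])); return q[:2]/q[2]
def rot():
    q=sense()["ee_rot"]; return R.from_quat([q[1],q[2],q[3],q[0]]).as_matrix()
def shift(target):
    s=sense(); return rot().T@(np.array(target)-s["eef_pos"])/10
def save(cam,name):
    im=capture(cam); cv2.imwrite("pics/"+name,im[:,:,::-1]); return im
E
python3 - <<'E'
from h import *
np.set_printoptions(precision=1,suppress=True)
a=save("top","a.png"); b=save("scene","b.png")
cv2.imwrite("pics/ab.png",np.hstack([a,b])[:,:,::-1] if 0 else cv2.resize(np.vstack([a,b]),(800,1200))[:,:,::-1])
for c in ("top","scene"):
    print(c,np.array(camera_model(c)["eye"]))
    for l,z in [("peg",35-22),("stand",0),("block",0),("lever_a_tip",75),("hole_a",46)]:
        for r in spot_point(c,l)[:4]: print(l,round(r["score"],2),np.array(r["xy"]),atz(c,r["xy"],z))
print(rot(),sense()["force"])
E
```

```text
top [ 375.7  -23.7 1182.7]Traceback (most recent call last):
  File "<stdin>", line 8, in <module>
  File "h.py", line 8, in atz
    e,d=ray(cam,px); return e+d*(z-e[2])/d[2]
        ~~~^^^^^^^^
  File "h.py", line 6, in ray
    d=Rm@np.linalg.inv(K)@np.array([px[0],px[1],1.0]); return np.array(m["eye"],float),d
      ~~^~~~~~~~~~~~~~~~~
ValueError: matmul: Input operand 1 has a mismatch in its core dimension 0, with gufunc signature (n?,k),(k,m?)->(n?,m?) (size 3 is different from 4)
```

View pics/a.png

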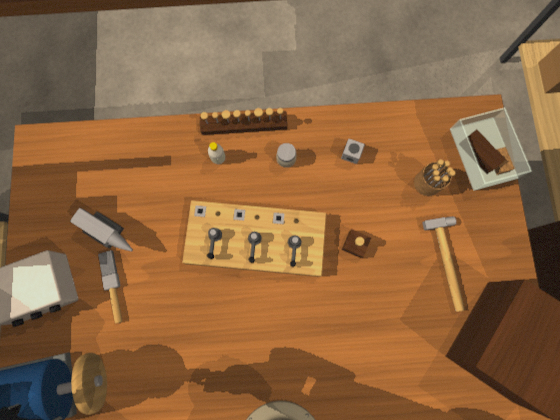

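View pics/b.png

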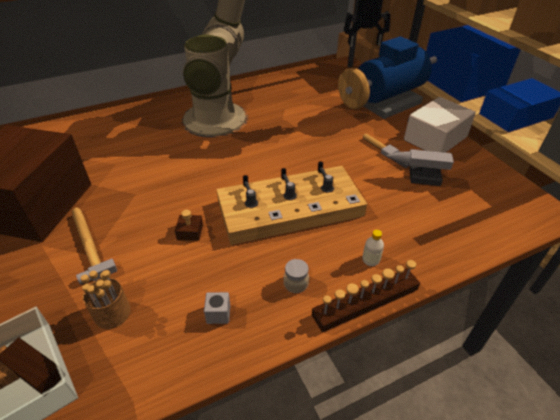

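The top view shows the block at px (255,238) with three levers pointing down toward the robot. The peg is in its dark stand at (358,243), right of the block, and the jar and glue bottle are behind the block. The camera rotation is given as a quaternion, so I'll fix the helper.

```bash
sed -i 's/^def ray/def q2m(q):\n    q=np.array(q); return R.from_quat([q[1],q[2],q[3],q[0]]).as_matrix() if q.size==4 else q\ndef ray/; s/np.array(m\["rotation"\])/q2m(m["rotation"])/' h.py
python3 - <<'E'
from h import *
np.set_printoptions(precision=1,suppress=True)
for c in ("top","scene"):
    print(c,np.array(camera_model(c)["eye"]))
    for l,z in [("peg",13),("stand",0),("block",0),("lever_a_tip",75),("hole_a",46)]:
        for r in spot_point(c,l)[:4]: print(l,round(r["score"],2),np.array(r["xy"]),atz(c,r["xy"],z))
print(rot(),sense()["force"],sense()["time_s"])
E
```

```text
top [ 375.7  -23.7 1182.7]
peg 0.43 [358.3 242.2] [ 518.  -256.6   13. ]
stand 0.61 [353.9 243.5] [ 516.7 -246.2    0. ]
block 0.95 [255.8 239.2] [547.9  33.3   0. ]
lever_a_tip 0.64 [208.2 255.6] [501.5 158.9  75. ]
hole_a 0.88 [257.  217.5] [601.9  24.4  46. ]
hole_a 0.87 [218.8 212.1] [624.5 130.2  46. ]
hole_a 0.64 [293. 222.] [582.4 -74.9  46. ]
scene [1307.8 -370.5  819.6]
peg 0.58 [185.5 227.6] [ 505.1 -256.9   13. ]
stand 0.61 [187.6 231.2] [ 507.5 -253.8   -0. ]
block 0.55 [289.2 207.5] [542.1  33.9   0. ]
block 0.35 [187.  232.5] [ 511.5 -256.6    0. ]
lever_a_tip 0.75 [322.1 170.9] [517.3 149.2  75. ]
hole_a 0.84 [332.4 204.7] [625.4 121.4  46. ]
hole_a 0.78 [294.5 215.3] [617.7  10.3  46. ]
hole_a 0.78 [255.5 217.9] [582.5 -86.1  46. ]
hole_a 0.6 [321.7 168.8] [477.3 173.4  46. ]
[[-0.9  0.3 -0. ]
 [ 0.3  0.9 -0. ]
 [ 0.  -0.  -1. ]] [-0.   0.5 -0.2] 0.65
```

```bash
python3 - <<'E'
from h import *
np.set_printoptions(precision=3,suppress=True)
m=camera_model("wrist"); M=rot(); s=sense()
print(m["mtx"]); print("eye in tool mm",M.T@(np.array(m["eye"])-s["eef_pos"]),"axes in tool\n",M.T@q2m(m["rotation"]))
print(M, shift([480,25,330]))
E
```

```text
[[312.318   0.    274.651]
 [  0.    312.318 205.824]
 [  0.      0.      1.   ]]
eye in tool mm [  66.577    0.734 -124.775] axes in tool
 [[-0.    -0.965 -0.262]
 [ 1.    -0.001  0.001]
 [-0.002 -0.262  0.965]]
[[-0.945  0.328 -0.   ]
 [ 0.328  0.945 -0.   ]
 [ 0.    -0.    -1.   ]] [-44.531 -34.411  -8.171]
```

```bash
python3 - <<'E'
from h import *
print(shift([520,-40,230]))
E
```

```text
[-50.44016691 -39.24171396   1.82857613]
```

>>> {"fn": "step_arm", "kwargs": {
  "commands": "0 -50.4 -39.2 1.8 0 0 -0.13; 0 -50.4 -39.2 1.8 0 0 -0.13; 0 -50.4 -39.2 1.8 0 0 -0.13; 0 -50.4 -39.2 1.8 0 0 -0.13; 0 -50.4 -39.2 1.8 0 0 -0.13; 0 -50.4 -39.2 1.8 0 0 -0.13; 0 -50.4 -39.2 1.8 0 0 -0.13; 0 -50.4 -39.2 1.8 0 0 -0.13; 0 -50.4 -39.2 1.8 0 0 -0.13; 0 -50.4 -39.2 1.8 0 0 -0.13; 0 -50.4 -39.2 1.8 0 0 -0.13; 0 -50.4 -39.2 1.8 0 0 -0.13; 0 -50.4 -39.2 1.8 0 0 -0.13; 0 -50.4 -39.2 1.8 0 0 -0.13; 0 -50.4 -39.2 1.8 0 0 -0.13; 0 -50.4 -39.2 1.8 0 0 -0.13; 0 -50.4 -39.2 1.8 0 0 -0.13; 0 -50.4 -39.2 1.8 0 0 -0.13; 0 -50.4 -39.2 1.8 0 0 -0.13"
}}

```text
time_s: 2.23
eef_pos: [519.4, -38.8, 230.3]
ee_rot: [-0.0, 0.102, 0.995, 0.0]
force: [0.2, -0.1, 0.4]
grip_width: 0.002
grip_force: 0.0
```

```bash
python3 - <<'E'
from h import *
np.set_printoptions(precision=1,suppress=True)
s=sense(); print(s["eef_pos"],s["time_s"],s["force"])
save("wrist","w1.png"); c="wrist"
for l,z in [("peg",13),("stand",0),("block",0),("lever_a_tip",75),("hole_a",46)]:
    for r in spot_point(c,l)[:5]: print(l,round(r["score"],2),np.array(r["xy"]),atz(c,r["xy"],z))
E
```

```text
[519.4 -38.8 230.3] 2.2333 [ 0.2 -0.1  0.4]
peg 0.66 [ 95.9 214.6] [ 514.7 -244.9   13. ]
peg 0.46 [246.2 257.6] [601.5 -88.6  13. ]
stand 0.85 [ 96.  215.6] [ 518.3 -253.7   -0. ]
stand 0.45 [359.  135.6] [489.   64.8   0. ]
block 0.68 [343.8 184.6] [540.7  40.1   0. ]
lever_a_tip 0.62 [487.8 131.2] [500.9 156.6  75. ]
hole_a 0.73 [347.8 252.4] [603.7  25.   46. ]
hole_a 0.71 [244.8 258.7] [588.5 -84.6  46. ]
```

View pics/w1.png

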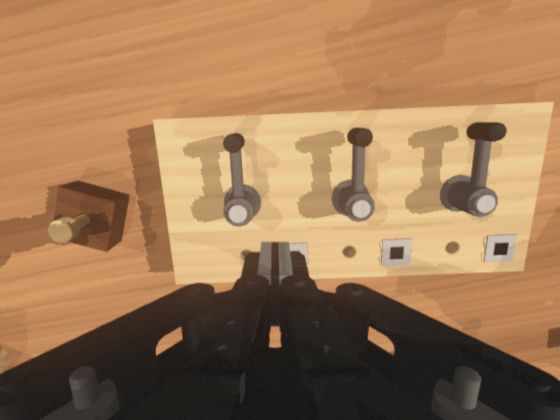

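The wrist view is turned half round, so right is +y and up is toward the robot. The round holes c, b and a are at (246,256), (349,252) and (453,247), with grips at (234,142), (360,137) and (486,131). The boss tops are at (238,213), (360,208) and (483,202), and the peg head is at (62,232). I'll fit the block's pose to these.

```bash
cat > fit.py <<'E'
from h import *
from scipy.optimize import least_squares
np.set_printoptions(precision=1,suppress=True)
O=[((-85,190,46),(553,103)),((-85,-190,46),(155,121)),((90,190,46),(524,271)),((90,-190,46),(176,284)),
((60,-110,46),(246,256)),((60,0,46),(349,252)),((60,110,46),(453,247)),((0,-110,89),(238,213)),((0,0,89),(360,208)),((0,110,89),(483,202))]
def W(p,q): c,s=np.cos(p[2]),np.sin(p[2]); return np.array([p[0]+c*q[0]-s*q[1],p[1]+s*q[0]+c*q[1],q[2]])
f=lambda p: np.concatenate([proj("wrist",W(p,a))-np.array(b) for a,b in O])
r=least_squares(f,[545,30,-.2],x_scale=[1,1,.01]); p=r.x; print(p[:2],"yaw %.4f"%p[2]); print(r.fun.reshape(-1,2))
for n,y in zip("abc",(110,0,-110)):
    print(n,"tip",W(p,(-62,y,75)),"hole",W(p,(60,y,46)),"tip top px",proj("wrist",W(p,(-62,y,92))))
    print("  start", W(p,(-62,y-30,80)))
np.save("block.npy",p)
print("peg head",atz("wrist",(62,232),73), "stem foot", atz("wrist",(88,217),35))
E
python3 fit.py
```

```text
[544.1  35.6] yaw -0.1600
[[ 0.8 -1.7]
 [-2.8 -1.5]
 [-1.  -0.7]
 [-0.5  0.2]
 [ 0.2  0.1]
 [-0.2 -0. ]
 [-0.9  0.7]
 [-0.6  1.2]
 [ 1.3  1. ]
 [ 3.1  1.7]]
a tip [500.4 154.1  75. ] hole [620.9 134.7  46. ] tip top px [498.6 131.8]
  start [495.7 124.5  80. ]
b tip [482.9  45.5  75. ] hole [603.4  26.1  46. ] tip top px [364.5 137.7]
  start [478.1  15.9  80. ]
c tip [465.4 -63.1  75. ] hole [585.8 -82.5  46. ] tip top px [231.4 143.6]
  start [460.6 -92.7  80. ]
peg head [ 514.2 -244.5   73. ] stem foot [ 511.8 -240.4   35. ]
```

```bash
python3 - <<'E'
from h import *
np.set_printoptions(precision=2,suppress=True)
print(shift([460.6,-92.7,80]))
E
```

```text
[ 4.7  -6.46 15.05]
```

>>> {"fn": "step_arm", "kwargs": {
  "commands": "0 4.7 -6.5 5 0 0 -0.044; 0 4.7 -6.5 5 0 0 -0.044; 0 4.7 -6.5 9 0 0 -0.044; 0 4.7 -6.5 12.5 0 0 -0.044; 0 4.7 -6.5 15 0 0 -0.044; 0 4.7 -6.5 15 0 0 -0.044; 0 4.7 -6.5 15 0 0 -0.044; 0 4.7 -6.5 15 0 0 -0.044"
}}

```text
time_s: 3.2
eef_pos: [461.6, -93.8, 82.0]
ee_rot: [0.001, 0.08, 0.997, -0.001]
force: [0.8, -0.1, 0.3]
grip_width: -0.0
grip_force: 0.0
```

>>> {"fn": "step_arm", "kwargs": {
  "commands": "0 0 0.4 0 0 0 0; 0 0 0.7 0 0 0 0; 0 0 0.8 0 0 0 0; 0 0 0.9 0 0 0 0; 0 0 0.9 0 0 0 0"
}}

```text
time_s: 3.62
eef_pos: [462.5, -84.9, 81.0]
ee_rot: [0.001, 0.08, 0.997, -0.001]
force: [0.6, -2.8, 2.2]
grip_width: -0.002
grip_force: 1.3
```

>>> {"fn": "step_arm", "kwargs": {
  "commands": "0 0 0.1 0 0 0 0; 0 0 0.2 0 0 0 0; 0 0 0.2 0 0 0 0; 0 0 0.2 0 0 0 0"
}}

```text
time_s: 3.95
eef_pos: [462.6, -83.9, 80.8]
ee_rot: [0.0, 0.08, 0.997, -0.001]
force: [-2.8, -9.4, 5.3]
grip_width: 0.001
grip_force: 5.0
```

Lever c holds at about 10 N, so it's sound. Next is b.

>>> {"fn": "step_arm", "kwargs": {
  "commands": "0 0 -1 0 0 0 0; 0 0 -1 -3 0 0 0; 0 0 2 -4 0 0 0; 0 0 6 -4 0 0 0; 0 0 9.9 -4 0 0 0; 0 0 9.9 -4 0 0 0; 0 0 9.9 -1 0 0 0; 0 0 9.9 0 0 0 0; 0 0 9.9 0 0 0 0; 0 0 9.9 0 0 0 0"
}}

```text
time_s: 4.78
eef_pos: [477.8, 14.5, 80.1]
ee_rot: [-0.001, 0.08, 0.997, 0.0]
force: [1.3, -0.8, 0.4]
grip_width: -0.0
grip_force: 0.0
```

>>> {"fn": "step_arm", "kwargs": {
  "commands": "0 0 0.4 0 0 0 0; 0 0 0.7 0 0 0 0; 0 0 0.9 0 0 0 0; 0 0 1.0 0 0 0 0; 0 0 1.0 0 0 0 0"
}}

```text
time_s: 5.2
eef_pos: [480.0, 24.8, 80.8]
ee_rot: [0.001, 0.08, 0.997, -0.0]
force: [-0.1, -3.6, 1.5]
grip_width: 0.002
grip_force: 1.3
```

>>> {"fn": "step_arm", "kwargs": {
  "commands": "0 0 0.1 0 0 0 0; 0 0 0.2 0 0 0 0; 0 0 0.2 0 0 0 0; 0 0 0.2 0 0 0 0"
}}

```text
time_s: 5.53
eef_pos: [480.2, 26.8, 80.4]
ee_rot: [0.0, 0.08, 0.997, -0.0]
force: [0.5, -2.7, 2.6]
grip_width: -0.001
grip_force: 1.6
```

>>> {"fn": "step_arm", "kwargs": {
  "commands": "0 0 0.1 0 0 0 0; 0 0 0.2 0 0 0 0; 0 0 0.3 0 0 0 0; 0 0 0.4 0 0 0 0; 0 0 0.4 0 0 0 0"
}}

```text
time_s: 5.95
eef_pos: [480.7, 31.0, 80.3]
ee_rot: [0.0, 0.08, 0.997, 0.0]
force: [-0.8, -2.9, 3.3]
grip_width: -0.001
grip_force: 1.5
```

Lever b slips at about 3 N, so it's the loose one. I'll push it on.

>>> {"fn": "step_arm", "kwargs": {
  "commands": "0 0 0.25 0 0 0 0; 0 -0.1 0.5 0 0 0 0; 0 -0.2 0.75 0 0 0 0; 0 -0.3 1 0 0 0 0; 0 -0.4 1.25 0 0 0 0; 0 -0.5 1.5 0 0 0 0; 0 -0.6 1.75 0 0 0 0; 0 -0.7 2 0 0 0 0; 0 -0.8 2.25 0 0 0 0; 0 -0.9 2.5 0 0 0 0; 0 -0.9 2.75 0 0 0 0; 0 -0.9 3 0 0 0 0; 0 -0.9 3 0 0 0 0; 0 -0.9 3 0 0 0 0"
}}

```text
time_s: 7.12
eef_pos: [494.0, 59.2, 79.8]
ee_rot: [-0.001, 0.08, 0.997, 0.0]
force: [0.2, -3.6, -0.5]
grip_width: 0.005
grip_force: 1.4
```

>>> {"fn": "step_arm", "kwargs": {
  "commands": "0 0 -1 0 0 0 0; 0 0 -1.5 -3 0 0 0; 0 0 -1.5 -6 0 0 0; 0.7 -3 -5 -9 0 0 0; 0.7 -6 -8 -11 0 0 0; 0.7 -8 -12 -11 0 0 0; 0.7 -9 -16 -11 0 0 0; 0.7 -10 -20 -11 0 0 0; 0.7 -11 -24 -11 0 0 0; 0.7 -12.3 -28.6 -11 0 0 0; 0.7 -12.3 -28.6 -11 0 0 0; 0.7 -12.3 -28.6 -11 0 0 0; 0.7 -12.3 -28.6 -11 0 0 0; 0.7 -12.3 -28.6 -11 0 0 0"
}}

```text
time_s: 8.28
eef_pos: [570.0, -242.2, 190.0]
ee_rot: [-0.0, 0.08, 0.997, 0.001]
force: [0.9, -0.2, -0.5]
grip_width: 0.7
grip_force: 0.0
```

```bash
python3 - <<'E'
from h import *
np.set_printoptions(precision=1,suppress=True)
s=sense(); print(s["eef_pos"],s["time_s"],s["force"])
save("wrist","w2.png"); c="wrist"
for l,z in [("peg",13),("stand",0),("lever_a_tip",75),("hole_a",46)]:
    for r in spot_point(c,l)[:3]: print(l,round(r["score"],2),np.array(r["xy"]),atz(c,r["xy"],z))
for r in trace(c,"peg")[:2]: print(r["rect"],r["score"])
print("pred head",proj(c,[514.2,-244.5,73]),"mouth",proj(c,[514.2,-244.5,35]))
E
```

```text
[ 570.  -242.2  190. ] 8.2833 [ 0.9 -0.2 -0.5]
peg 0.74 [259.6 132.1] [ 512.7 -245.5   13. ]
peg 0.36 [554.9 115.2] [541.1  28.5  13. ]
stand 0.55 [254.6 135.2] [ 515.3 -251.6    0. ]
stand 0.21 [451.5 188. ] [599.7 -60.5   0. ]
hole_a 0.82 [454.3 188.5] [586.8 -83.2  46. ]
[253.1, 137.8, 29.5, 34.5] 0.66
pred head [258.4 136.4] mouth [260.5 134.3]
```

View pics/w2.png

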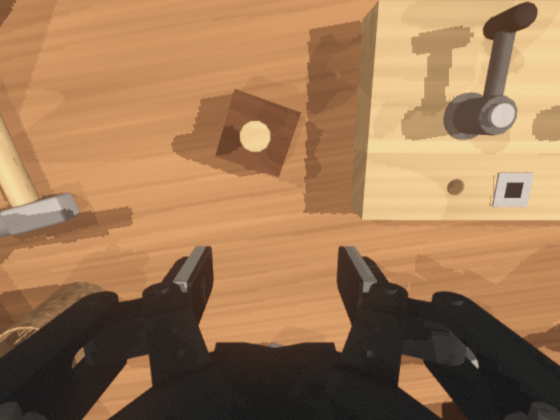

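The peg head is centred at (255,136) on its stand. Hole c is at (455,187), and the surroundings are clear for the fingers.

```bash
python3 - <<'E'
from h import *
np.set_printoptions(precision=2,suppress=True)
p=atz("wrist",(255.5,136.3),73); print(p,"holec",atz("wrist",(455.3,187),46)); p[2]=64; print(shift(p))
E
```

```text
[ 513.8  -246.67   73.  ] holec [585.6  -82.49  46.  ]
[ 5.52 -1.33 12.65]
```

>>> {"fn": "step_arm", "kwargs": {
  "commands": "0.7 4 -1.3 2 0 0 0; 0.7 5.5 -1.3 5 0 0 0; 0.7 5.5 -1.3 8.5 0 0 0; 0.7 5.5 -1.3 12 0 0 0; 0.7 5.5 -1.3 12.7 0 0 0; 0.7 5.5 -1.3 12.7 0 0 0; 0.7 5.5 -1.3 12.7 0 0 0; 0.2 5.5 -1.3 12.7 0 0 0; 0.2 5.5 -1.3 12.7 0 0 0; 0.1 5.5 -1.3 12.7 0 0 0; 0 5.5 -1.3 12.7 0 0 0; 0 5.5 -1.3 12.7 0 0 0; 0 5.5 -1.3 12.7 0 0 0; 0 5.5 -1.3 12.7 0 0 0",
  "newtons": 40
}}

```text
time_s: 9.75
eef_pos: [514.6, -247.5, 64.7]
ee_rot: [0.001, 0.08, 0.997, -0.001]
force: [-0.9, 0.3, 6.4]
grip_width: 0.266
grip_force: 38.9
```

>>> {"fn": "step_arm", "kwargs": {
  "commands": "0 0 0 -3 0 0 0; 0 0 0 -6 0 0 0; 0 0 0 -9 0 0 0; 0 -1 4 -10 0 0 0; 0 -1.5 8 -10 0 0 0; 0 -2 12 -10 0 0 0; 0 -2.5 16 -10 0 0 0; 0 -3 20 -10 0 0 0; 0 -4 24 -10 0 0 0; 0 -4.4 28 -10 0 0 0; 0 -4.4 28.4 -10 0 0 0; 0 -4.4 28.4 -8 0 0 0; 0 -4.4 28.4 -6 0 0 0; 0 -4.4 28.4 -5 0 0 0; 0 -4.4 28.4 -5 0 0 0; 0 -4.4 28.4 -5 0 0 0; 0 -4.4 28.4 -5 0 0 0"
}}

```text
time_s: 11.17
eef_pos: [603.1, 26.0, 114.6]
ee_rot: [0.001, 0.08, 0.997, -0.0]
force: [0.6, 0.1, -0.5]
grip_width: 0.266
grip_force: 39.9
```

```bash
python3 - <<'E'
from h import *
np.set_printoptions(precision=1,suppress=True)
s=sense(); print(s["eef_pos"],s["time_s"],s["force"],s["grip_width"])
im=save("wrist","w3.png")
c="wrist"; T=np.array(s["eef_pos"])
print("pred foot",proj(c,T-[0,0,51.7]),"hole b",proj(c,[603.4,26.1,46]))
cv2.imwrite("pics/w3c.png",cv2.resize(im[110:310,150:400],None,fx=3,fy=3,interpolation=cv2.INTER_CUBIC)[:,:,::-1])
for l in ("peg","hole_b"):
    for r in spot_point(c,l)[:3]: print(l,round(r["score"],2),np.array(r["xy"]))
E
```

```text
[603.1  26.  114.6] 11.1667 [ 0.6  0.1 -0.5] 0.26551544793967347
pred foot [272.8 235.2] hole b [273.2 226.5]
peg 0.58 [274.6 233.3]
peg 0.16 [105.  226.3]
hole_b 0.92 [275.4 226.4]
hole_b 0.8 [105.2 227.1]
hole_b 0.64 [440.3 220.3]
```

View pics/w3c.png

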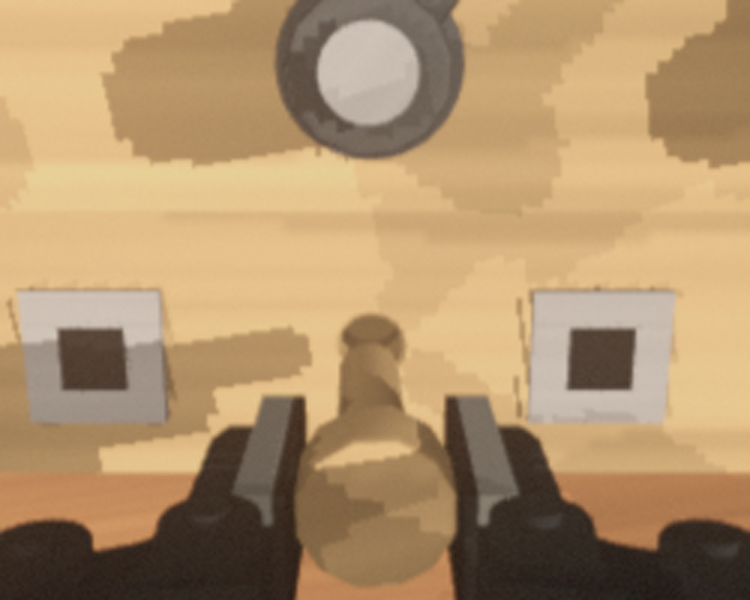

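The hole rim shows at crop (372,314), with the stem foot overlapping it at about (371,378). That puts them in line sideways and within about 1 mm fore and aft. I'll go lower and look again.

>>> {"fn": "step_arm", "kwargs": {
  "commands": "0 0.04 0 0.5 0 0 0; 0 0.04 0 1 0 0 0; 0 0.04 0 1.2 0 0 0; 0 0.04 0 1.2 0 0 0; 0 0.04 0 1.2 0 0 0"
}}

```text
time_s: 11.73
eef_pos: [602.0, 26.4, 101.1]
ee_rot: [-0.0, 0.08, 0.997, 0.0]
force: [0.3, 0.5, -1.1]
grip_width: 0.264
grip_force: 39.9
```

```bash
python3 - <<'E'
from h import *
np.set_printoptions(precision=1,suppress=True)
s=sense(); print(s["eef_pos"],s["force"])
im=save("wrist","w4.png")
c="wrist"; T=np.array(s["eef_pos"])
print("pred foot",proj(c,T-[0,0,51.7]),"hole b",proj(c,[603.4,26.1,46]))
cv2.imwrite("pics/w4c.png",cv2.resize(im[190:265,225:325],None,fx=8,fy=8,interpolation=cv2.INTER_CUBIC)[:,:,::-1])
E
```

```text
[602.   26.4 101.1] [ 0.3  0.5 -1.1]
pred foot [272.8 235.1] hole b [272.8 235.3]
```

View pics/w4c.png

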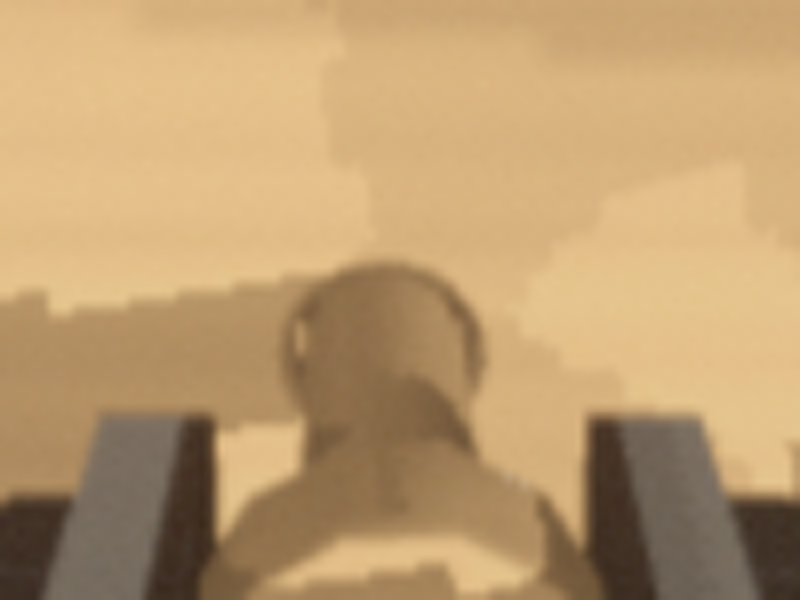

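The stem at crop x 305–470 is centred in the hole at 284–486. The crescent at the near rim is thin, so the foot sits about 1.5 mm too near the robot. I'll shift it away and insert slowly.

>>> {"fn": "step_arm", "kwargs": {
  "commands": "0 -0.15 0 0 0 0 0; 0 -0.15 0 0 0 0 0; 0 -0.15 0 0.2 0 0 0; 0 -0.15 0 0.4 0 0 0; 0 -0.15 0 0.6 0 0 0; 0 -0.15 0 0.7 0 0 0; 0 -0.15 0 0.7 0 0 0"
}}

```text
time_s: 12.37
eef_pos: [603.4, 26.2, 93.9]
ee_rot: [-0.0, 0.08, 0.997, 0.0]
force: [-0.4, 0.9, -1.2]
grip_width: 0.26
grip_force: 39.9
```

It's in the hole with no resistance. I'll continue down.

>>> {"fn": "step_arm", "kwargs": {
  "commands": "0 0 0 0.3 0 0 0; 0 0 0 0.6 0 0 0; 0 0 0 0.9 0 0 0; 0 0 0 1.2 0 0 0; 0 0 0 1.5 0 0 0; 0 0 0 1.7 0 0 0; 0 0 0 1.9 0 0 0; 0 0 0 1.9 0 0 0"
}}

```text
time_s: 13.03
eef_pos: [603.4, 26.2, 74.8]
ee_rot: [-0.0, 0.08, 0.997, 0.0]
force: [-0.6, 0.2, -0.3]
grip_width: 0.266
grip_force: 39.9
```

>>> {"fn": "step_arm", "kwargs": {
  "commands": "0 0 0 0.1 0 0 0; 0 0 0 0.15 0 0 0; 0 0 0 0.2 0 0 0; 0 0 0 0.2 0 0 0"
}}

```text
time_s: 13.37
eef_pos: [603.6, 26.2, 73.3]
ee_rot: [-0.0, 0.08, 0.997, -0.0]
force: [-0.2, 0.8, -1.2]
grip_width: 0.262
grip_force: 39.9
```

>>> {"fn": "step_arm", "kwargs": {
  "commands": "0.35 0 0 0 0 0 0; 0.5 0 0 0 0 0 0; 0.7 0 0 0 0 0 0; 0.7 0 0 0 0 0 0; 0.7 0 0 -1 0 0 0; 0.7 0 0 -4 0 0 0; 0.7 0 0 -8 0 0 0; 0.7 -3 0 -11 0 0 0; 0.7 -6 0 -12 0 0 0; 0.7 -6 0 -12 0 0 0; 0.7 -6 0 -12 0 0 0; 0.7 -6 0 -12 0 0 0"
}}

```text
time_s: 14.37
eef_pos: [662.0, 16.8, 192.7]
ee_rot: [-0.001, 0.08, 0.997, 0.0]
force: [-1.1, 0.2, -2.1]
grip_width: 0.701
grip_force: 0.0
```

```bash
python3 - <<'E'
from h import *
np.set_printoptions(precision=1,suppress=True)
s=sense(); print(s["eef_pos"],s["force"],s["time_s"])
save("wrist","w5.png"); c="wrist"; b=np.array([603.4,26.1,0])
print("pred head if home (z81)",proj(c,b+[0,0,81]),"if 5mm high",proj(c,b+[0,0,86]))
E
```

```text
[662.   16.8 192.7] [-1.1  0.2 -2.1] 14.3667
pred head if home (z81) [272.8 131.5] if 5mm high [272.8 131.7]
```

View pics/w5.png

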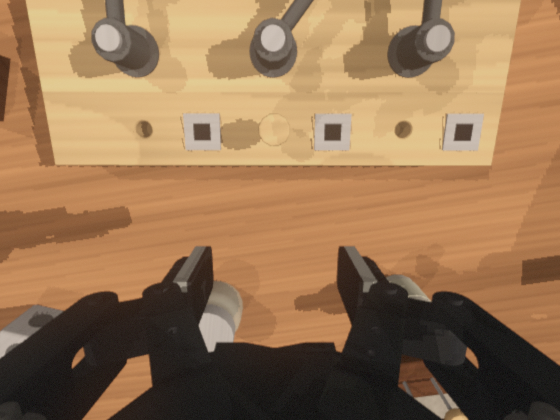

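The peg head is at (274,130) in the hole behind the middle lever, which stands turned. I'll move the arm clear and check the depth and lever angle in the scene view.

>>> {"fn": "step_arm", "kwargs": {
  "commands": "0.7 0 0 -4 0 0 0; 0.7 0 0 -8 0 0 0; 0.7 4 -4 -10 0 0 0; 0.7 8 -8 -12 0 0 0; 0.7 12 -12 -12 0 0 0; 0.7 16 -16 -12 0 0 0; 0.7 20 -20 -12 0 0 0; 0.7 20 -20 -12 0 0 0; 0.7 20 -20 -12 0 0 0; 0.7 20 -20 -12 0 0 0"
}}

```text
time_s: 15.25
eef_pos: [429.2, -151.0, 313.4]
ee_rot: [-0.001, 0.082, 0.997, -0.0]
force: [-0.7, -0.0, 0.1]
grip_width: 0.702
grip_force: 0.0
```

```bash
python3 - <<'E'
from h import *
np.set_printoptions(precision=1,suppress=True)
p=np.load("block.npy")
def W(q): c,s=np.cos(p[2]),np.sin(p[2]); return np.array([p[0]+c*q[0]-s*q[1],p[1]+s*q[0]+c*q[1],q[2]])
im=save("scene","s2.png"); c="scene"
x0,y0=230,150
cv2.imwrite("pics/s2c.png",cv2.resize(im[y0:y0+90,x0:x0+120],None,fx=6,fy=6,interpolation=cv2.INTER_CUBIC)[:,:,::-1])
cr=lambda q:(proj(c,W(q))-[x0,y0])*6
for z in (46,67,81,86,91): print(z,cr((60,0,z)))
for h in (0,.45,.6,.7): print("grip top",h,cr((-62*np.cos(h),62*np.sin(h),92)))
print("boss",cr((0,0,89)))
E
```

```text
46 [403.8 360.7]
67 [405.4 326.1]
81 [406.5 302.5]
86 [406.9 294. ]
91 [407.3 285.4]
grip top 0 [324.5 115. ]
grip top 0.45 [383.8 112.7]
grip top 0.6 [403.3 115.7]
grip top 0.7 [416.  118.7]
boss [364.9 202.6]
```

View pics/s2c.png

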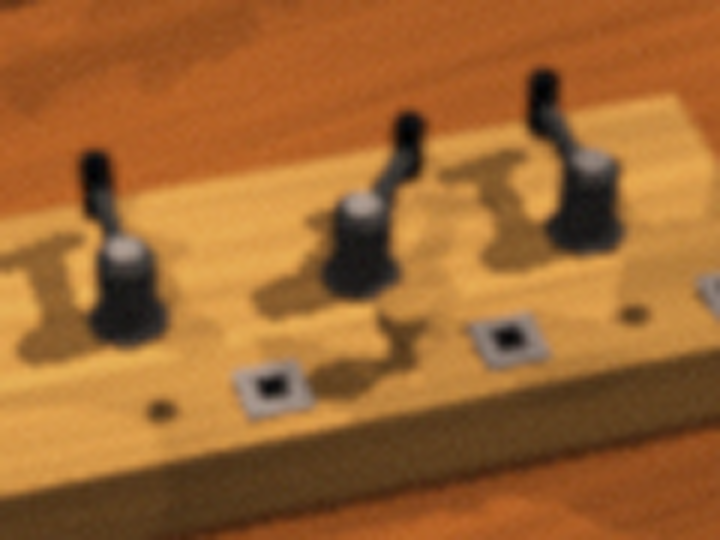

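The middle grip is at (409,120), about 0.65 rad. The peg's shadow shows, but the peg itself blends in with the block, so I'll use the difference from the first picture to find the head's height.

```bash
python3 - <<'E'
import cv2,numpy as np
f=lambda n:cv2.resize(cv2.imread("pics/"+n)[180:225,270:330],None,fx=10,fy=10,interpolation=cv2.INTER_CUBIC)
a,b=f("b.png"),f("s2.png")
d=np.clip(128+3*(b.astype(int)-a),0,255).astype(np.uint8)
e=cv2.cvtColor(b,cv2.COLOR_BGR2LAB); e[:,:,0]=cv2.createCLAHE(4,(3,3)).apply(e[:,:,0])
e=cv2.cvtColor(e,cv2.COLOR_LAB2BGR)
cv2.imwrite("pics/d.png",cv2.resize(np.hstack([d,e]),(800,300)))
E
```

```text
(no output)
```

View pics/d.png

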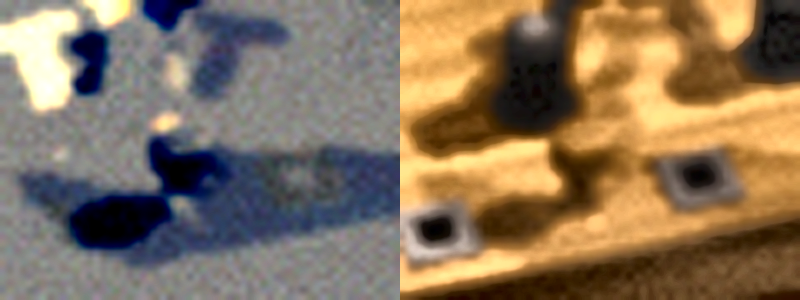

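In the difference picture, the head side spans rows 140–190 at x 150–225, which fits a peg that is fully home. The TCP travel agrees, putting the foot about 24 mm or more below the hole mouth before release. Handing in.

```bash
python3 -c "
from rig import *
print(finish_job())"
```

```text
the job is handed in; nothing more can be done
None
```

I pushed the loose middle lever (b) on clockwise to about 0.65 rad, stood the peg in hole b and released it (about 24 mm deep or more, judged from arm travel, as it blends into the block on camera), then handed the job in; no verdict came back.

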